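# Clear the cleaning brush off a blower and spin its impeller by hand

### The arm

A 6-joint arm with a two-finger parallel gripper is mounted at the origin on a cart in front of the work surface, level with it; the furniture and walls round the work are solid. World frame = base frame: x ahead of the robot, y to its left, z up, the work surface at z = 0. Lengths are in m, angles in degrees, forces in N, time in s.
With the tool pointing down it reaches from about 0.275 to 0.85 m from the base axis. Payload 5.2 kg.
Tool frame: the origin (TCP) lies at the very end of the fingers, on their centre line; the grasp point (between the pads) lies 19 mm behind it; z points along the fingers, y is the line along which they close (so a half turn about z gives the same grasp; the last joint's range is limited). The gripper opens to 85 mm and grips with 20 to 120 N. Pads are 22 mm wide; open, the fingers measure 114 mm over their backs; the gripper's body (76 mm by 85 mm) begins 54 mm behind the grasp point. The pads swing forward as they close: fully open they stand 13 mm farther back than shut.
Start: joints at [-77.109, 14.817, 87.949, -0, 77.235, -11.62], TCP at [0.228, -0.5, 0.231] pointing down, gripper open.
Joint ranges: [-179.93, 179.93], [-52.35, 119.4], [10.71, 147.94], [-69.91, 249.91], [12.55, 155.21], [-178.61, 178.61]. Speed limits (degrees/s): [147.25, 147.25, 180, 180, 180, 180].

### API

Orientations are given as [roll, pitch, yaw] about the fixed x, y, z axes, in that order (R = Rz(yaw) Ry(pitch) Rx(roll)).
In Python, from station import robot gives the robot as it stands.
- The arm moves only by the shell command python3 -m crank 'ROWS' [FORCE]. ROWS is JSON, a list of rows, each a list of 5 numbers: the shift along the tool's x, y, z in units of 80 cm (1.0 is 80 cm), then the turn about the tool's z in units of 180 degrees (1.0 is 180 degrees), then the closure in counts, from 0 (fully open) to 255 (shut). A call has exactly 5 rows; each row shifts and turns the commanded pose from where the row before left it, along the tool's axes as they then stand; what a row does not reach is not made up. A row lasts 1/8 s, in which the tool goes at most 62.5 mm and 10.7 degrees, less where a joint would pass 70% of its speed; a pose out of reach is approached as far as the arm can. A call with a number of a shift or a turn outside -1 to 1 is refused whole. A call with a gripper value outside its range is refused whole. The fingers move at their own pace and stop on an object; FORCE is the grip in N (left out, the last holds). Time passes only in rows, so rows that do not move let the fingers close, or fill a call up. It gives the time, the measured TCP pose, the force, the opening and the grip force at its end, in the units of the state.
- robot.read_state(): the state, without advancing time (a new reading comes with each control period).
- robot.grab_frame(name): name is "side" or "top"; returns the picture (384x512x3 uint8, red, green, blue); there is no depth.
- robot.camera_model(name): a dict with "vertical_fov" (degrees; the focal length in pixels is half the picture's height over the tangent of half this angle, whatever the lens; pixels are square), "cx", "cy" (the principal point, pixels), "D" ([k1, k2, p1, p2, k3] as OpenCV has them; the pictures are not rectified), "camera_from_world" (4x4, takes a point from world to camera coordinates). Camera axes: x right, y up, looking along -z (the intrinsics and any distortion apply to the point x, -y, -z); pixel columns grow to the right and rows downward; lengths in m; the calibration is good to about 2 mm. A picture is of the moment at which its call begins. camera_model takes no time and is no camera call.
- robot.finish_job(): hands the job in; it is judged then, once.
The state is a dict: "t": time; "joints": joint angles; "joint_vel": joint speeds; "tau": joint torques, N m; "ee_pos": TCP position; "tcp_rot": TCP orientation; "force": force on the tool from outside, world axes, zero at the start; "ft_torque": the same for the moment, N m; "width": finger opening in m; "grip_force": force on a finger pad.
Only numpy, scipy, OpenCV 4.12 (cv2) and the standard library are available. Lean on these libraries where they do the work, as an engineer would, in place of code of your own. Each camera call takes 0.05 s, during which the arm holds its last target. There are 200 camera calls.

### The job

The blower has just been dusted and the cleaning brush was left lying on its bare impeller. Lay the brush flat in the shallow steel tray, wholly inside its rim, then, with the impeller at rest, flick it with a finger, either way round, briskly enough that it goes on turning by itself for at least five seconds with nothing touching it, to show that it runs freely. Leave the other things on the bench where they are.

Things in the scene. Friction and masses are not known exactly. Their poses are not given: they have to be found in the camera images.
- blower: Open blower, fixed: grey round pan, outer diameter 186 mm, rim 38 mm high, four small lugs (out to 107 mm from the centre, 34 mm high) and an outlet stub 78 mm wide, 38 mm high, out to 137 mm along its own +x (roughly away from the robot). In it lies the aluminium impeller. Origin: on the bench under the impeller's axis; z up.
- blower_centre (a point): On the impeller's upright axis, level with its top, 74 mm above the bench. Impeller: hub of 26 mm radius, and five straight upright radial blades, evenly spaced, 4 mm thick, from the hub out to 81 mm, from 28 to 74 mm above the bench (36 mm above the pan's rim); hub and blade tops flush. Blades can be pushed above the rim; gaps between them are about 65 mm at 60 mm from the axis.
- impeller (a joint): Turning angle of the impeller (rad), no stops, positive counter-clockwise from above; at 0 a blade points along the blower's +x. Starts at rest at any angle. Turns very easily: drag slows it by about a tenth of its speed plus 0.2 rad/s each second, so it should leave the finger at 2.5 rad/s or more to turn for 5 s (3 is safe).
- brush: Flat cleaning brush, wooden handle, 159 mm long, head 24 mm wide, handle 9 mm thick and up to 22 mm wide, 25 g, loose. Starts lying flat on the impeller's hub and blades, underside 74 mm above the bench. Origin: on its underside at mid length, in the handle; its y runs along its length, handle end at +y, bristles at -y; x across its width.
- tray: Shallow steel tray, fixed to the bench, 210 mm (its own x) by 120 mm (its own y) outside, rim 16 mm high, walls and floor 3 mm thick, empty. Origin: on the bench under its centre.
- screwdriver: Bystander: yellow and black screwdriver, 162 mm long, 27 mm high, lying near the front edge. Origin: under its middle.
- print_head: Bystander: print head bar, 120 mm long, 36 mm wide, 24 mm high, lying near the front edge. Origin: under its middle.
- label_roll: Bystander: white roll of labels standing on its flat side, 68 mm across, 39 mm high, behind the blower and tray. Origin: under its middle.

How it is judged (in metres and radians):
On the way, in this order (a step that is already met when the one before it is completed fails the run):
1. the brush lies flat and released in the tray and the impeller is still (under 0.2 rad/s) (x of brush in the frame of tray between -0.03 and 0.03 m and y of brush in the frame of tray between -0.05 and 0.05 m and height (world z) of brush below 0.012 m and contact force between the fingers and brush below 0.05 N and linear speed of brush below 0.05 m/s and velocity of joint impeller between -0.2 and 0.2 rad/s), for 0.2 s.
2. the impeller turns on by itself, either way, faster than 0.3 rad/s for 5 s without a break, with nothing touching it or the blower ((velocity of joint impeller above 0.3 rad/s or velocity of joint impeller below -0.3 rad/s) and contact force between blower and anything else below 0.05 N), for 5 s.
At the end, for the whole second after the job is handed in: The brush lies at rest in the tray (flat on its floor: its middle within 30 mm of the tray's centre along the tray's length and 50 mm across it, and its underside less than 12 mm above the bench), and nothing touches the blower or its impeller, which may still be turning or have run down (x of brush in the frame of tray between -0.03 and 0.03 m and y of brush in the frame of tray between -0.05 and 0.05 m and height (world z) of brush below 0.012 m and contact force between the fingers and brush below 0.05 N and linear speed of brush below 0.05 m/s and contact force between blower and anything else below 0.05 N).
It fails at once if a bystander (screwdriver, print head or label roll) is moved by more than 30 mm (distance of any of screwdriver, label_roll, print_head from where it was at the start of the episode above 0.03 m).
It also fails if it takes over 61 s, if anything falls off the work surface, if the arm or the gripper's body presses on something with over 40 N, if the wrist force passes 120 N, or if a joint passes its speed limit or range.

## Working session

There is one attempt and no reset: what is moved stays moved. The work goes in short steps, Python scripts to look and compute and a shell command to move; the robot and the scene stay as the last step left them, time stands still between calls to the robot, and variables do not carry over. Pictures are saved under pics/ and viewed, at most 12 in all, crops included, and the job is handed in when it is done.

```bash
mkdir -p pics
cat > h.py <<'E'
import numpy as np, cv2
from station import robot
def K(n):
    m=robot.camera_model(n); f=192/np.tan(np.radians(m["vertical_fov"]/2))
    return np.array([[f,0,m["cx"]],[0,f,m["cy"]],[0,0,1.]]),np.array(m["D"],float),np.array(m["camera_from_world"])
def px(n,P):
    k,d,T=K(n); P=np.atleast_2d(P); c=(T[:3,:3]@P.T).T+T[:3,3]; c=c*[1,-1,-1]
    return cv2.projectPoints(c.reshape(-1,1,3),np.zeros(3),np.zeros(3),k,d)[0].reshape(-1,2)
def world(n,uv,z):
    k,d,T=K(n); u=cv2.undistortPoints(np.array(uv,float).reshape(-1,1,2),k,d).reshape(-1,2)
    r=np.c_[u[:,0],-u[:,1],-np.ones(len(u))]@T[:3,:3]; o=-T[:3,:3].T@T[:3,3]
    return o+r*((z-o[2])/r[:,2])[:,None]
def snap(n,f,crop=None,s=1):
    a=robot.grab_frame(n)
    if crop: x0,y0,x1,y1=crop; a=a[y0:y1,x0:x1]
    a=cv2.resize(a,None,fx=s,fy=s,interpolation=cv2.INTER_CUBIC)
    cv2.imwrite("pics/"+f,cv2.cvtColor(a,cv2.COLOR_RGB2BGR))
E
python3 - <<'E'
from h import *
snap("top","t0.png",s=1.5); snap("side","s0.png",s=1.5)
print(robot.read_state())
for n in("top","side"): 
    T=K(n)[2]; print(n,-T[:3,:3].T@T[:3,3])
E
```

```text
{'t': 0.1, 'joints': array([-7.71063543e+01,  1.48547669e+01,  8.80047294e+01,  1.21599310e-03,
        7.72340092e+01, -1.16211411e+01]), 'joint_vel': array([-0.06487719, -0.08820812, -0.21225316,  0.00091572, -0.09226096,
        0.01579201]), 'tau': array([ 3.33297474e-03, -4.46967137e+01, -2.91248041e+01, -1.06146094e-04,
        6.08639020e-03,  6.85753184e-05]), 'ee_pos': array([ 0.22811866, -0.49994858,  0.23056134]), 'tcp_rot': array([-1.79908650e+02, -1.99968677e-02,  2.45145011e+01]), 'force': array([0.60756383, 0.34109585, 0.26495793]), 'ft_torque': array([ 0.00706766, -0.00597855,  0.03750199]), 'grip_force': 0.0, 'width': 0.0855364056725948}
top [0.49030744 0.06702944 0.93477826]
side [ 0.54237372 -0.70916782  0.7609932 ]
```

View pics/t0.png

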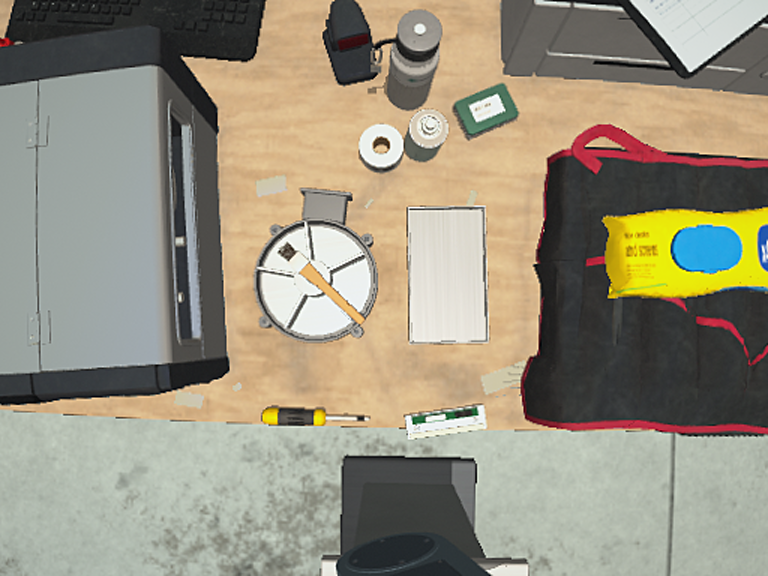

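View pics/s0.png

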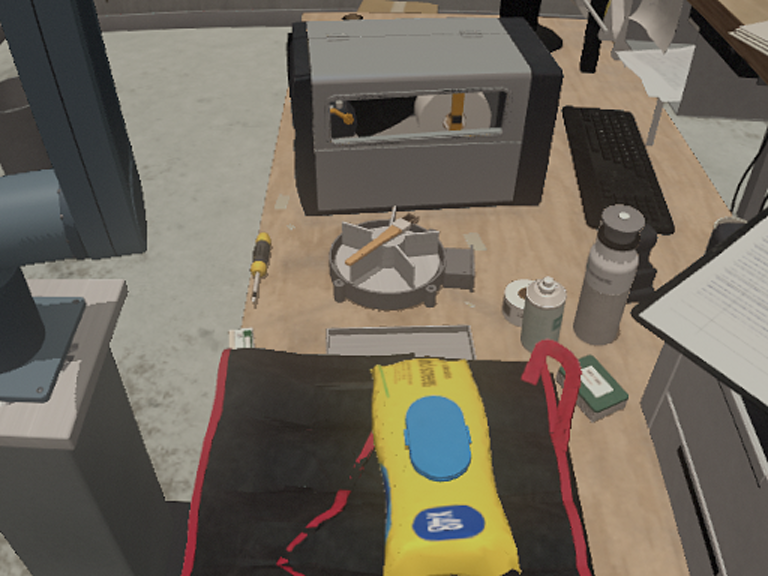

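The top view at 1.5x shows the blower at about (316,281). The brush runs from its bristles at (285,247) to its handle end at (365,323). The tray corners are at (407,206), (486,206), (490,342) and (409,343). I'll zoom in on the blower.

Run:
```python
from h import *
snap("top","t1.png",(160,120,260,235),5)
w=lambda l,z: world("top",np.array(l)/1.5,z).round(4)
print("brush ends",w([(285,247),(365,323)],.078))
print("tray",w([(407,206),(486,206),(490,342),(409,343)],.016), w([(407,206),(486,206),(490,342),(409,343)],.016).mean(0))
print("pan rim L R T B",w([(255,280),(378,278),(316,219),(318,342)],.038))
print("others",w([(262,415),(370,418),(404,412),(486,406),(382,146)],.02))
```

```text
brush ends [[0.6158 0.2156 0.078 ]
 [0.5105 0.0987 0.078 ]]
tray [[ 0.6923  0.0413  0.016 ]
 [ 0.6953 -0.0801  0.016 ]
 [ 0.4876 -0.0877  0.016 ]
 [ 0.4835  0.0342  0.016 ]] [ 0.589675 -0.023075  0.016   ]
pan rim L R T B [[0.5712 0.2656 0.038 ]
 [0.5783 0.0827 0.038 ]
 [0.6648 0.1775 0.038 ]
 [0.4819 0.1685 0.038 ]]
others [[ 0.3703  0.2516  0.02  ]
 [ 0.3708  0.0899  0.02  ]
 [ 0.381   0.0396  0.02  ]
 [ 0.3922 -0.0825  0.02  ]
 [ 0.7853  0.0818  0.02  ]]
```

View pics/t1.png

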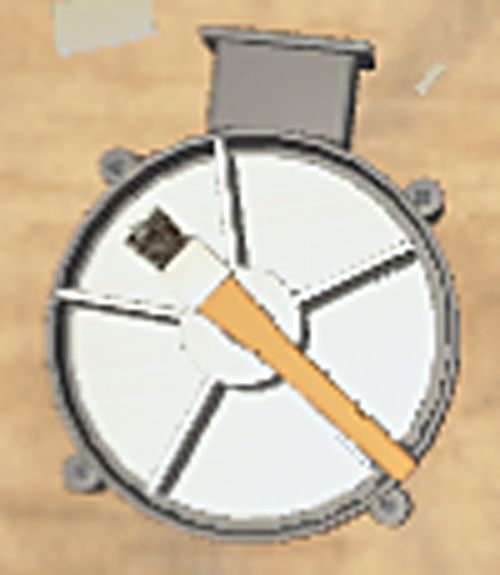

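The crop (5x, offset 160,120) shows the hub at about (243,325). The brush runs from (141,222) to (406,473), with the hidden fifth blade roughly under its handle. The visible blade tips are at (222,140), (412,250), (60,293) and (160,490).

Run:
```python
from h import *
w=lambda l,z: world("top",np.array(l)/5.+[160,120],z)
b=w([(141,222),(406,473)],.080); d=b[1]-b[0]; print("brush",b.round(4),np.linalg.norm(d),np.degrees(np.arctan2(-d[1],-d[0])),b.mean(0))
c=w([(243,325)],.074)[0]; print("hub",c)
c=np.array([.574,.1735,.074])
for p in w([(222,140),(412,250),(60,293),(160,490)],.074): print(p.round(4),np.linalg.norm(p-c),np.degrees(np.arctan2(*(p-c)[1::-1])))
u=d/np.linalg.norm(d); m=b.mean(0)
g=m+u*.03; print("grasp",g, "r from axis",np.linalg.norm((g-c)[:2]))
print("tray yaw",np.degrees(np.arctan2(.0413-.0342,.6923-.4835)))
```

```text
brush [[0.616  0.2191 0.08  ]
 [0.5119 0.1031 0.08  ]] 0.15580269807861227 48.09771494078149 [0.56393337 0.16111708 0.08      ]
hub [0.57338018 0.17460017 0.074     ]
[0.6532 0.1865 0.074 ] 0.08027303395919087 9.317551738729026
[0.6072 0.1033 0.074 ] 0.0776146059600631 -64.69758487445809
[0.5854 0.254  0.074 ] 0.08131743776151643 81.92853536731164
[0.5023 0.2077 0.074 ] 0.07947488123662111 154.51256866358557
grasp [0.5438975  0.13878853 0.08      ] r from axis 0.04594612541525016
tray yaw 1.9475256431150003
```

The heights, sizes and blade spacing all check out. The blades point to about 9, 81, 154, -135 (under the brush handle) and -64°. I'll go over the brush now.

```bash
python3 -m crank '[[0.046,-0.0375,0,0,0],[0.046,-0.0375,0,0,0],[0.046,-0.0375,0,0,0],[0.046,-0.0375,0,0,0],[0.046,-0.0375,0,0,0]]' 40
python3 -m crank '[[0.046,-0.0375,0,0,0],[0.046,-0.0375,0,0,0],[0.046,-0.0375,0,0,0],[0.046,-0.0375,0,0,0],[0.046,-0.0375,0,0,0]]'
python3 -m crank '[[0.046,-0.0375,0,0,0],[0.046,-0.0375,0,0,100],[0.046,-0.0375,0,0,100],[0.046,-0.0375,0,0,100],[0.046,-0.0375,0,0,100]]'
python3 -m crank '[[0,0,0.03,-0.044,100],[0,0,0.03,-0.044,100],[0,0,0.02,-0.043,100],[0,0,0,0,100],[0,0,0,0,100]]'
```

```text
t: 0.78
ee_pos: [0.3337, -0.2861, 0.2311]
tcp_rot: [-180.0, -0.0, 24.5]
force: [1.0, -0.4, -0.5]
width: 0.0856
grip_force: 0.0
t: 1.4
ee_pos: [0.439, -0.0733, 0.2313]
tcp_rot: [180.0, -0.0, 24.5]
force: [0.6, 0.2, -0.1]
width: 0.0855
grip_force: 0.0
t: 2.02
ee_pos: [0.5441, 0.1396, 0.231]
tcp_rot: [-180.0, 0.0, 24.5]
force: [0.6, -0.0, 0.5]
width: 0.0516
grip_force: 0.0
t: 2.65
ee_pos: [0.5441, 0.138, 0.1679]
tcp_rot: [180.0, -0.0, 47.9]
force: [0.4, -0.1, -0.5]
width: 0.0522
grip_force: 0.0
```

```bash
python3 -m crank '[[0,0,0.04,0,100],[0,0,0.04,0,100],[0,0,0.03,0,100],[0,0,0.011,0,100],[0,0,0,0,100]]'
python3 - <<'E'
from h import *
snap("side","s1.png",(200,110,330,220),5)
E
```

```text
t: 3.28
ee_pos: [0.5442, 0.138, 0.071]
tcp_rot: [180.0, -0.0, 48.0]
force: [0.0, 0.6, -0.6]
width: 0.052
grip_force: 0.0
```

View pics/s1.png

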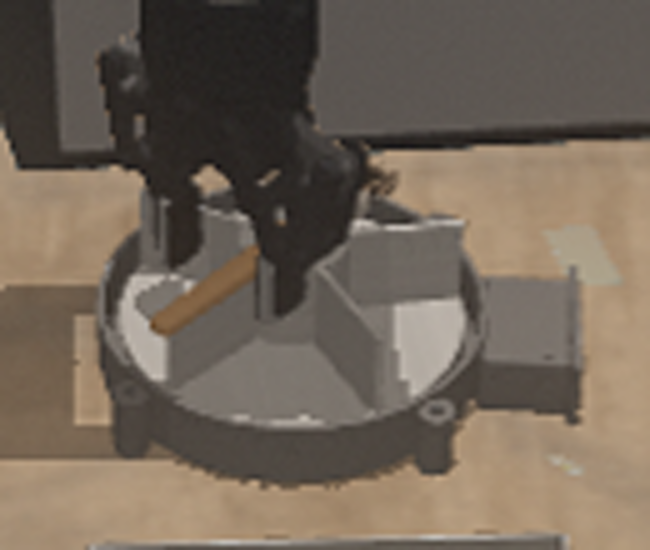

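The handle, from (155,325) to (260,255), lies between the two fingers, with fingertips at (185,260) and (285,310). I'll close and lift.

```bash
python3 -m crank '[[0,0,0,0,255],[0,0,0,0,255],[0,0,0,0,255],[0,0,0,0,255],[0,0,0,0,255]]' 40
python3 -m crank '[[0,0,-0.015,0,255],[0,0,-0.03,0,255],[0,0,-0.04,0,255],[0,0,-0.04,0,255],[0,0,0,0,255]]'
python3 - <<'E'
from h import *
snap("top","t2.png",(130,100,330,250),4)
E
```

```text
t: 3.95
ee_pos: [0.5444, 0.138, 0.0715]
tcp_rot: [179.9, -0.1, 48.1]
force: [-1.1, -0.5, 6.5]
width: 0.0148
grip_force: 39.2
t: 4.58
ee_pos: [0.5456, 0.1382, 0.1738]
tcp_rot: [179.8, -0.2, 48.1]
force: [-0.5, 0.3, -0.3]
width: 0.0148
grip_force: 39.1
```

View pics/t2.png

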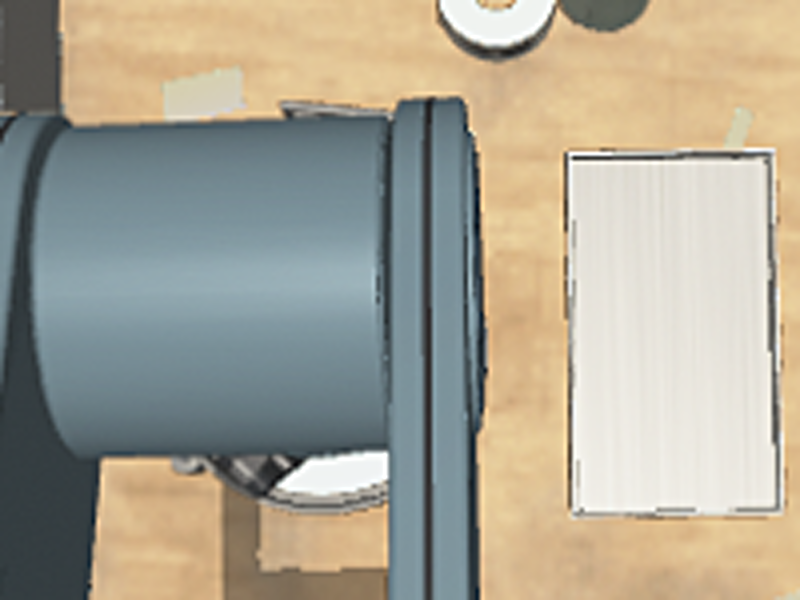

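The arm hides the brush here. The grip width is 14.8 mm, so the brush is held. I'll move it over the tray.

```bash
python3 -m crank '[[-0.0277,0.0297,0,0,255],[-0.0277,0.0297,0,0,255],[-0.0277,0.0297,0,0,255],[-0.0277,0.0297,0,0,255],[-0.0277,0.0297,0,0,255]]'
python3 -m crank '[[0,0,0,0.0511,255],[0,0,0,0.0511,255],[0,0,0,0.0511,255],[0,0,0,0.0511,255],[0,0,0,0.0511,255]]'
python3 -m crank '[[0,0,0.04,0,255],[0,0,0.03,0,255],[0,0,0.03,0,255],[0,0,0.03,0,255],[0,0,0,0,255]]'
python3 - <<'E'
from h import *
snap("side","s2.png",(170,90,370,240),4)
E
```

```text
t: 5.25
ee_pos: [0.5571, -0.0246, 0.1689]
tcp_rot: [-179.8, 0.1, 48.1]
force: [0.8, 1.0, -1.2]
width: 0.0143
grip_force: 39.1
t: 5.88
ee_pos: [0.5571, -0.0235, 0.1688]
tcp_rot: [-179.9, 0.2, 1.8]
force: [0.2, 1.1, -0.2]
width: 0.0146
grip_force: 39.1
t: 6.5
ee_pos: [0.5554, -0.0231, 0.0635]
tcp_rot: [-179.9, 0.4, 2.1]
force: [-0.4, 0.1, -0.2]
width: 0.0142
grip_force: 39.1
```

View pics/s2.png

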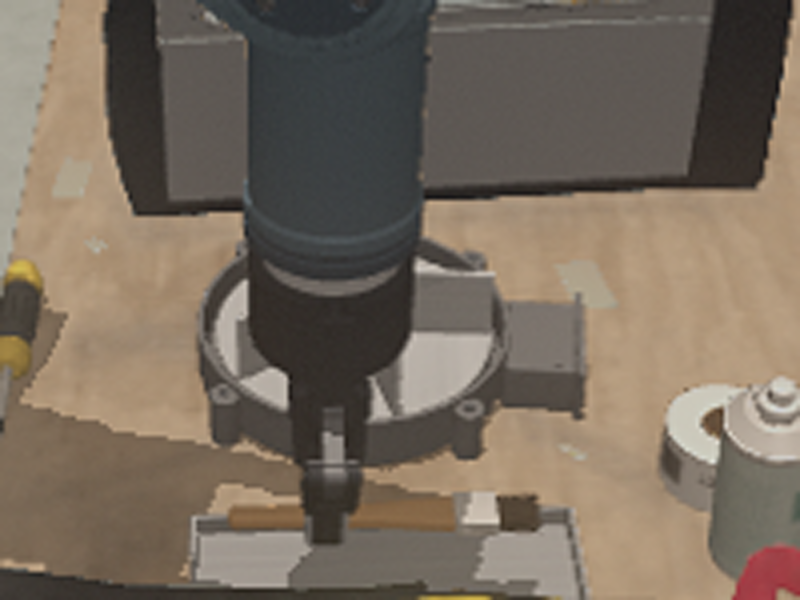

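The brush is held level from (230,517) to (540,512), lined up with the tray, with the fingertips a few mm below it. I'll lower it and release.

```bash
python3 -m crank '[[0.005,0,0.03,0,255],[0,0,0.025,0,255],[0,0,0.012,0,255],[0,0,0.005,0,255],[0,0,0,0,255]]'
python3 -m crank '[[0,0,0,0,150],[0,0,0,0,150],[0,0,0,0,150],[0,0,0,0,150],[0,0,0,0,150]]'
python3 -m crank '[[0,0,-0.02,0,150],[0,0,-0.05,0,150],[0,0,-0.06,0,150],[0,0,-0.06,0,150],[0,0,0,0,255]]'
python3 - <<'E'
from h import *
w=lambda l,z: world("side",np.array(l)/4.+[170,90],z)
print(w([(230,517),(540,512)],.068))
snap("side","s3.png",(170,90,370,240),4)
E
```

```text
t: 7.18
ee_pos: [0.5625, -0.0237, 0.0094]
tcp_rot: [180.0, -0.0, 2.1]
force: [1.1, -0.0, -0.5]
width: 0.0151
grip_force: 39.1
t: 7.8
ee_pos: [0.5622, -0.0236, 0.0089]
tcp_rot: [180.0, -0.0, 2.1]
force: [0.1, -0.3, 0.7]
width: 0.0349
grip_force: 0.0
t: 8.43
ee_pos: [0.5651, -0.0243, 0.1667]
tcp_rot: [179.8, -0.6, 2.1]
force: [0.2, 0.2, -0.5]
width: 0.018
grip_force: 0.0
[[ 0.50958675 -0.02040538  0.068     ]
 [ 0.66677149 -0.01661032  0.068     ]]
```

View pics/s3.png

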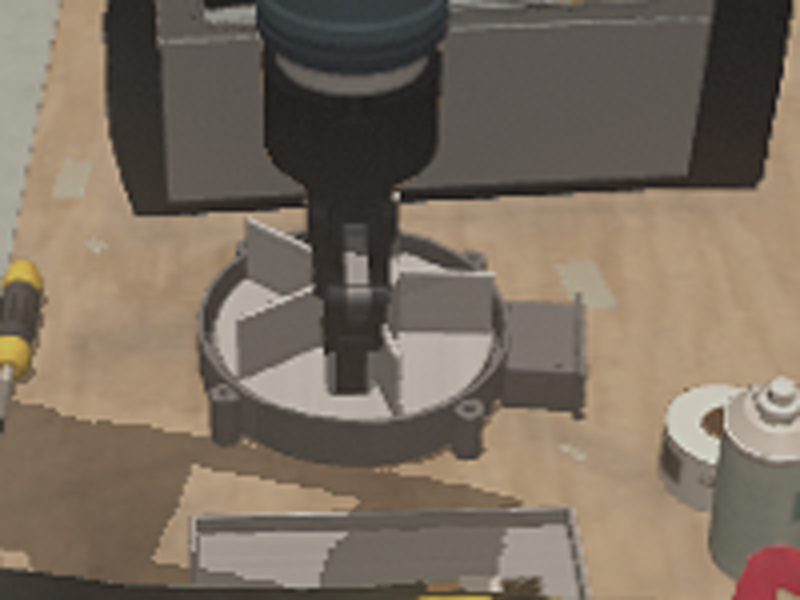

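The brush is down in the tray with its bristles at (520,590), partly hidden by the bag. I'll check blade angles from this picture, using blade-top tips at (248,222), (493,273) and (238,318), and move over the gap on the tray side.

```bash
python3 -m crank '[[0,-0.0356,0,0,255],[0,-0.0356,0,0,255],[0,-0.0356,0,0,255],[0,-0.0356,0,0,255],[0,-0.0356,0,0,255]]'
python3 -m crank '[[0,0,0.03,0,255],[0,0,0.03,0,255],[0,0,0,0,255],[0,0,0,0,255],[0,0,0,0,255]]'
python3 - <<'E'
from h import *
p=world("side",np.array([(248,222),(493,273),(238,318)])/4+[170,90],.074)-[.574,.1735,.074]
print(np.linalg.norm(p,axis=1),np.degrees(np.arctan2(p[:,1],p[:,0])))
snap("side","s4.png",(170,90,370,240),4)
E
```

```text
t: 9.1
ee_pos: [0.5557, 0.1195, 0.1595]
tcp_rot: [-180.0, 0.2, 2.1]
force: [0.1, 1.0, 0.6]
width: 0.0002
grip_force: 0.0
t: 9.72
ee_pos: [0.5576, 0.1186, 0.1138]
tcp_rot: [-180.0, -0.1, 2.1]
force: [0.5, -0.5, -0.0]
width: -0.0002
grip_force: 0.0
[0.07663529 0.08251327 0.07695541] [ 141.71958096   -0.61599437 -146.1058777 ]
```

View pics/s4.png

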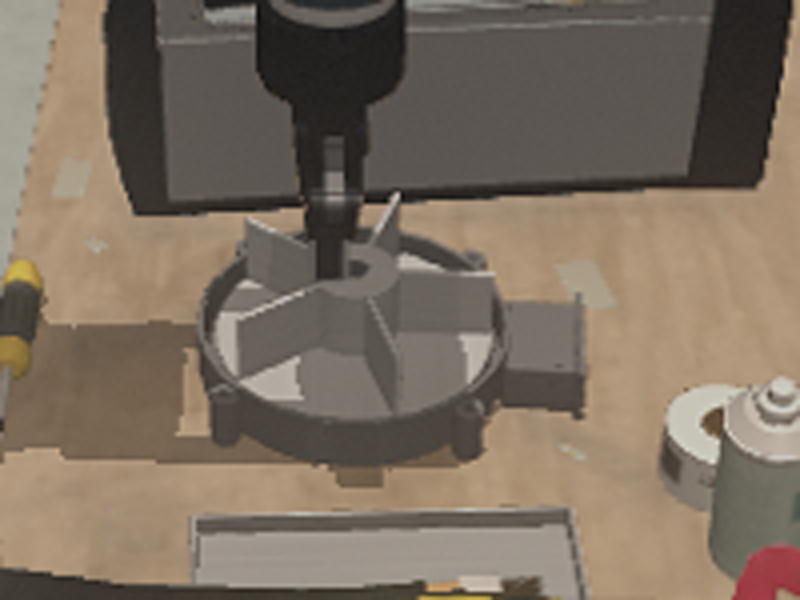

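The impeller has turned slightly and now rests with blades at about 0, 72, 144, -146 and -73°. It's identical in both pictures, so it is still. I'll shift back a little, go down into the gap, then flick +x and outward.

```bash
python3 -m crank '[[-0.0145,0,0,0,255],[0,0,0.03,0,255],[0,0,0.03,0,255],[0,0,0.017,0,255],[0,0,0,0,255]]'
python3 -m crank '[[0,0,0,0,255],[0.05,0,0,0,255],[0.05,0.03,0,0,255],[0.04,0.05,0,0,255],[0,0.05,-0.04,0,255]]'
python3 -m crank '[[0,0.05,-0.04,0,255],[0,0.05,-0.04,0,255],[0,0.05,0,0,255],[0,0.03,0,0,255],[0,0,0,0,255]]'
python3 - <<'E'
from h import *
a=robot.grab_frame("side"); b=robot.grab_frame("side"); t=robot.grab_frame("top")
o=np.hstack([a[90:240,200:330],b[90:240,200:330]]); o=cv2.resize(o,None,fx=3,fy=3)
cv2.imwrite("pics/s5.png",o[:,:,::-1]); cv2.imwrite("pics/t5.png",t[:,:,::-1])
E
```

```text
t: 10.4
ee_pos: [0.5444, 0.1182, 0.0507]
tcp_rot: [-180.0, 0.1, 2.1]
force: [-0.1, -0.9, 0.1]
width: 0.0003
grip_force: 0.0
t: 11.02
ee_pos: [0.6618, 0.0174, 0.0816]
tcp_rot: [-180.0, 0.2, 2.1]
force: [0.3, -0.0, -0.4]
width: 0.0002
grip_force: 0.0
t: 11.65
ee_pos: [0.6661, -0.127, 0.1471]
tcp_rot: [-180.0, 0.0, 2.0]
force: [0.1, -0.4, 0.3]
width: 0.0
grip_force: 0.0
```

View pics/s5.png

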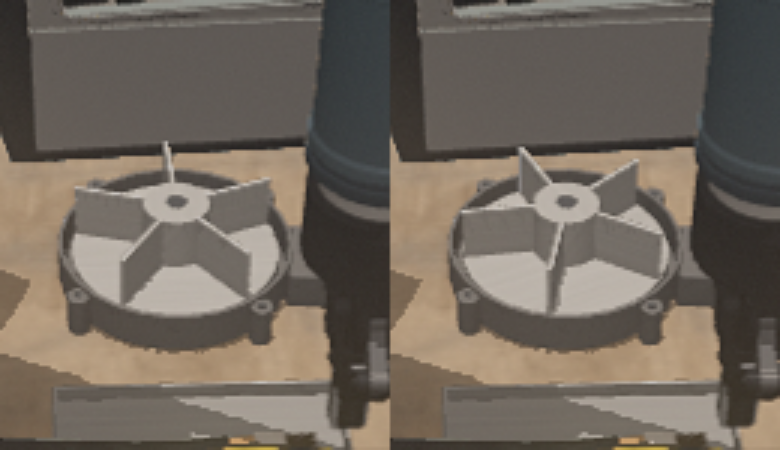

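Two frames 0.05 s apart show the blade tip going from (270,180) to (245,160) in the crop, so it spins briskly (roughly 6–9 rad/s) with nothing touching it. I'll move the arm clear and let time pass.

```bash
python3 -m crank '[[0,0.03,-0.05,0,255],[0,0.05,-0.03,0,255],[0,0.05,0,0,255],[0,0.05,0,0,255],[0,0.04,0,0,255]]' | head -2
Z='x'; for i in 1 2 3 4 5 6 7 8 9 10; do python3 -m crank '[[0,0,0,0,255],[0,0,0,0,255],[0,0,0,0,255],[0,0,0,0,255],[0,0,0,0,255]]' | head -1; done
python3 - <<'E'
from h import *
a=robot.grab_frame("side"); b=robot.grab_frame("side"); t=robot.grab_frame("top")
o=np.hstack([cv2.resize(x,None,fx=2.5,fy=2.5) for x in (a[130:230,200:310],b[130:230,200:310],t[110:210,150:260])][:2]+[cv2.resize(t[125:245,160:260],(208,250))])
cv2.imwrite("pics/s6.png",o[:,:,::-1])
cv2.imwrite("pics/t6.png",cv2.resize(t[120:300,150:350],None,fx=3,fy=3)[:,:,::-1])
E
```

```text
t: 12.42
ee_pos: [0.6732, -0.301, 0.2109]
t: 13.05
t: 13.68
t: 14.3
t: 14.92
t: 15.55
t: 16.18
t: 16.8
t: 17.42
t: 18.05
t: 18.68
```

View pics/s6.png

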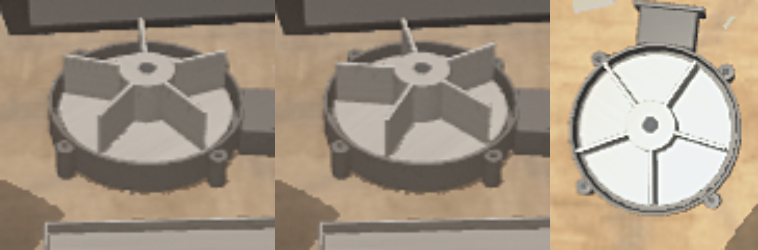

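View pics/t6.png

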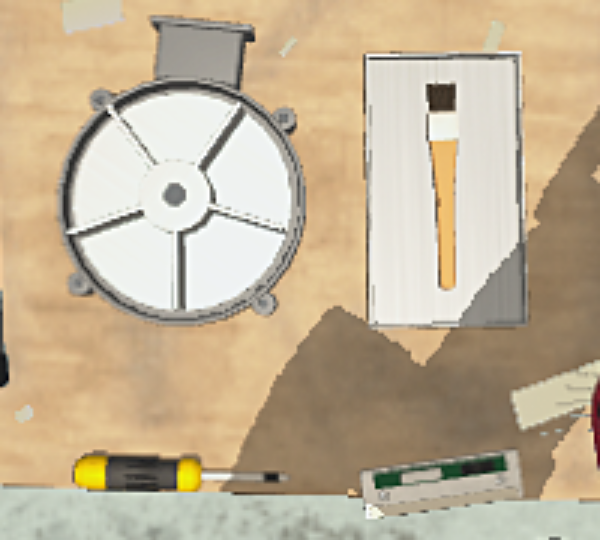

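The brush lies centred in the tray, from (441,83) to (447,290). The bystanders haven't moved, and the impeller is still turning more than 7 s after the flick. I'll hand the job in.

```bash
python3 -c "
from station import robot
print(robot.finish_job())"
```

```text
the job is handed in; nothing more can be done
None
```

The brush lies flat in the tray, the flicked impeller was still turning on its own more than 7 s later, the other things on the bench were not moved, and the job is handed in (no verdict was returned).

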